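# Brew a large coffee: shut the lid, choose the size, start

## Robot

A 6-joint arm with a two-finger parallel gripper is mounted at the origin on the work surface. World frame = base frame: x ahead of the robot, y to its left, z up, the work surface at z = 0. Lengths are in m, angles in rad, forces in N, time in s.
With the tool pointing down it reaches from about 0.325 to 0.85 m from the base axis. Payload 4.4 kg.
Tool frame: the origin (TCP) lies on the centre line of the jaws, within the pads' length; the fingertips stand env.nose_length ahead of it and the grasp point (between the pads) lies 8 mm behind it (env.nose_length is the distance from the TCP to the fingertips, in m); z points along the fingers, y is the line along which they close (so a half turn about z gives the same grasp; the last joint's range is limited). The gripper opens to 94 mm and grips with 3 to 60 N. Pads are 16 mm wide; open, the fingers measure 119 mm over their backs; the gripper's body (75 mm by 177 mm) begins 78 mm behind the grasp point.
Start: joints at [-1.274, 0.207, 1.542, -0, 1.393, -0.15], TCP at [0.249, -0.518, 0.216] pointing down, gripper open.
Joint ranges: [-2.73, 2.73], [-0.86, 2.22], [0.23, 2.46], [-1.11, 4.25], [0.08, 2.63], [-2.82, 2.82]. Speed limits (rad/s): [2.79, 2.79, 3.14, 3.14, 3.14, 3.14].

## Interface

Orientations are given as a unit quaternion [x, y, z, w].
In Python, from cell import env gives the robot as it stands.
- The arm moves only by the tool step_arm, never from a script. Its argument "plan" is a list of rows, each a list of 7 numbers: the shift along the tool's x, y, z normalised to -1 to 1, where 1 is 40 mm, then the turn, a rotation vector about the tool's x, y, z normalised to -1 to 1, where 1 is 5 degrees, then the finger opening in mm, from 0 to 94. A call has 1 to 5 rows; each row shifts and turns the commanded pose from where the row before left it, along the tool's axes as they then stand; what a row does not reach is not made up. A row lasts 1/8 s, in which the tool goes at most 62.5 mm and 10.7 degrees, less where a joint would pass 70% of its speed; a pose out of reach is approached as far as the arm can. A call with a number of a shift or a turn outside -1 to 1 is refused whole. A call with a gripper value outside its range is refused whole. The fingers move at their own pace and stop on an object; "force" is the grip in N (left out, the last holds). Time passes only in rows, so rows that do not move let the fingers close. It gives the time, the measured TCP pose, the force, the opening and the grip force at its end, in the units of the state.
- env.sense(): the state, without advancing time (a new reading comes with each control period).
- env.camera(name): name is "scene" or "top" or "wrist"; returns a dict with "image" (384x512x3 uint8, red, green, blue), "mtx" (3x3 intrinsics, pixels), "camera_from_world" (4x4, takes a point from world to camera coordinates). Camera axes: x right, y down, z forward; pixel columns grow to the right and rows downward; lengths in m; the calibration is good to about 2 mm. A picture is of the moment at which its call begins. There is no depth.
- env.hand_in(): hands the job in; it is judged then, once.
The state is a dict: "time_s": time; "joint_pos": joint angles; "dq": joint speeds; "joint_efforts": joint torques, N m; "tcp_pos": TCP position; "tcp_rot": TCP orientation; "ft_force": force on the tool from outside, world axes, zero at the start; "torque": the same for the moment, N m; "finger_gap": finger opening in m; "grasp_force": force on a finger pad.
Only numpy, scipy, OpenCV 4.12 (cv2) and the standard library are available. Lean on these libraries where they do the work, as an engineer would, in place of code of your own. Each camera call takes 0.05 s, during which the arm holds its last target. There are 200 camera calls.

## Task

Make a large coffee with the pod machine, using only closed fingers: push its open lid down until it is fully shut, then press the long key (large cup) right down so that it stays down, and then press the round button right down to start and let it come up again. Do not press the square key (small cup), do not lift the lid any further open, and leave the mug, the espresso cup and everything else on the counter where they stand.

Things in the scene. Friction and masses are not known exactly. Their poses are not given: they have to be found in the camera images.
- machine: The pod coffee machine, fixed to the counter: a black block 300 mm deep (x), 200 mm wide (y), its flat top 230 mm above the counter. Origin: centre of its underside, on the counter. Its own -x is the front (brew head, drip tray, lid), z up; it stands at various places, turned up to about 0.3 rad. On the top from front to back: lid, row of three keys, cup warmer with the espresso cup.
- lid (a joint): Lid angle in rad: 0 = shut (lying level on the machine's top), grows as it opens, hinged along its rear edge. Starts half open (0.5 to 0.9). A stiff hinge (about 0.13 N m of friction): it stays where it is left and closes with a few newtons of push down on the part in front of the hinge; it has a hard stop at 0.
- lid_hinge (a point): Point on the lid's hinge axis (level, along the machine's y), mid-width, 239 mm above the counter, 20 mm in front (-x) of the machine's origin. The lid is a grey slab 14 mm thick (7 mm either side of the hinge's height, so its top is 246 mm above the counter when shut), 140 mm wide, from 5 to 120 mm in front of the hinge, with a 9 mm lip at its front edge.
- lid_front (a point): Point on the lid's upper face, middle of its front edge, 120 mm from the hinge; moves with the lid.
- long_key_top (a point): Centre of the top of the long key's cap (large cup): a white bar 46 mm long (machine's x) and 18 mm wide (y), its top 246 mm above the counter when up. The three caps stand in a row along the machine's y, 45 mm behind its middle, centres 58 mm apart; which is left, middle or right varies.
- square_key_top (a point): Centre of the top of the square key's cap (small cup; not to be pressed): white, 18 by 18 mm, top 246 mm above the counter.
- round_button_top (a point): Centre of the top of the round start button: white, 30 mm across, top 246 mm above the counter when up.
- long_key (a joint): How far the long key is pressed down, m: 0 = up, 0.006 = right down (hard stop). About 3 N moves it; it stays where it is pushed to.
- square_key (a joint): The same for the square key; 0 = up, and it must stay up.
- round_button (a joint): How far the round button is pressed down, m: 0 = up, 0.006 = right down (hard stop). A spring, about 5 N when right down, brings it up again.
- mug: White mug with a handle, 74 mm across, 85 mm tall, standing on the machine's drip tray under the brew head. Origin: centre of its underside.
- espresso_cup: White cup 54 mm across, 40 mm tall, standing on the rear of the machine's top, about 73 mm behind the row of keys. Origin: centre of its underside.
- jar: Glass jar with a wooden cap, 68 mm across, 110 mm tall, on the counter at the machine's +y side. Origin: centre of its underside.
- sugar_bowl: White bowl 90 mm across, 50 mm tall, on the counter at the machine's +y side near its front. Origin: centre of its underside.
- spoon: Steel spoon 140 mm long lying on the counter at the machine's -y side, near its front. Origin: middle of its underside, x along the spoon.
- pod_a: White coffee pod 50 mm across, 37 mm tall, on the counter at the machine's -y side. Origin: centre of its underside.
- pod_b: A second coffee pod like pod_a, farther back.

How it is judged:
On the way, in this order (a step that is already met when the one before it is completed fails the run):
1. the lid is pushed fully shut (value of joint lid below 0.04 rad), for 0.1 s.
2. the long key is pressed right down (value of joint long_key above 0.0045 m), for 0.1 s.
3. the round button is pressed right down (value of joint round_button above 0.0045 m), for 0.05 s.
At the end, for the whole second after the job is handed in: The lid is shut (within 0.04 rad), the long key is down (more than 4.5 mm of its 6 mm), the square key is up (less than 2 mm down), and the round button has come up again (less than 1.5 mm down) (value of joint lid below 0.04 rad and value of joint long_key above 0.0045 m and value of joint square_key below 0.002 m and value of joint round_button below 0.0015 m); the robot touches nothing.
It fails at once if a key or the button is pressed (over 2 mm) while the lid is open (over 0.06 rad) (value of joint lid above 0.06 rad and value of joint any of long_key, round_button above 0.002 m).
It fails at once if the round button is pressed (over 2 mm) before the long key is down (4 mm) (value of joint round_button above 0.002 m and value of joint long_key below 0.004 m).
It fails at once if the square key is pressed (over 2 mm) (value of joint square_key above 0.002 m).
It fails at once if the lid is lifted further open (over 1.0 rad) (value of joint lid above 1 rad).
It fails at once if a thing on the counter or on the machine is lifted, carried or pushed (over 25 mm) (distance of any of mug, espresso_cup, jar, spoon, pod_a, pod_b, sugar_bowl from where it was at the start of the episode above 0.025 m).
It also fails if it takes over 42 s, if anything falls off the work surface, if the arm or the gripper's body presses on something with over 40 N, if the wrist force passes 120 N, or if a joint passes its speed limit or range.

## Working session

There is one attempt and no reset: what is moved stays moved. The work goes in short steps, Python scripts to look and compute and a tool call to move; the robot and the scene stay as the last step left them, time stands still between calls to the robot, and variables do not carry over. Pictures are saved under pics/ and viewed, at most 10 in all, crops included, and the job is handed in when it is done.

Besides the shell and the picture viewer there is one more tool, called after "Request:" as name(argument=value, ...) on one line, values as JSON. step_arm: Moves the arm, as the interface text tells. Scaled input: -1 to 1 covers 40 mm each way for a shift and 5 degrees each way for a turn. Its arguments: {"type":"object","properties":{"plan":{"type":"array","items":{"type":"array","items":{"type":"number"}}},"force":{"type":"number"}},"required":["plan"]}

```bash
mkdir -p pics; ls; python3 - <<'E'
from cell import env
import cv2,numpy as np
s=env.sense();print(s,env.nose_length)
for n in("scene","top"):
    c=env.camera(n);cv2.imwrite(f"pics/{n}0.png",c["image"][:,:,::-1]);np.savez(f"{n}0.npz",**c)
    print(n,c["mtx"].tolist(),c["camera_from_world"].round(4).tolist())
E
```

```text
pics
{'time_s': 0.0, 'joint_pos': array([-1.27350458e+00,  2.07405368e-01,  1.54293228e+00,  3.77020412e-06,
        1.39352498e+00, -1.50500907e-01]), 'dq': array([-6.39102508e-04,  8.20528420e-04, -4.86823130e-04,  7.50270885e-05,
        2.62642750e-04, -3.28936782e-04]), 'joint_efforts': array([-3.68688952e-04, -3.70883560e+01, -2.81415349e+01,  6.98698894e-02,
        3.63317190e-02, -1.72205628e-04]), 'tcp_pos': array([ 0.24871973, -0.51755383,  0.2153094 ]), 'tcp_rot': array([ 9.75039196e-01,  2.22029905e-01, -8.13779866e-05, -1.13206866e-03]), 'ft_force': array([-0.18848196,  0.15492155,  0.35119303]), 'torque': array([0.03540934, 0.00821637, 0.06543785]), 'grasp_force': 0.0, 'finger_gap': 0.09356771322290744} 0.011
scene [[389.93565610998655, 0.0, 261.5521692383991], [0.0, 389.93565610998655, 194.6199511812776], [0.0, 0.0, 1.0]] [[0.4846, 0.8746, 0.0153, -0.2898], [0.4891, -0.2564, -0.8337, -0.1389], [-0.7252, 0.4115, -0.552, 1.3987], [0.0, 0.0, 0.0, 1.0]]
top [[404.8769076169814, 0.0, 258.6884710461221], [0.0, 404.8769076169814, 177.85733407527638], [0.0, 0.0, 1.0]] [[0.0292, -0.9994, -0.0173, 0.015], [-0.9916, -0.0267, -0.1264, 0.5991], [0.1259, 0.0208, -0.9918, 0.9881], [0.0, 0.0, 0.0, 1.0]]
```

View pics/top0.png

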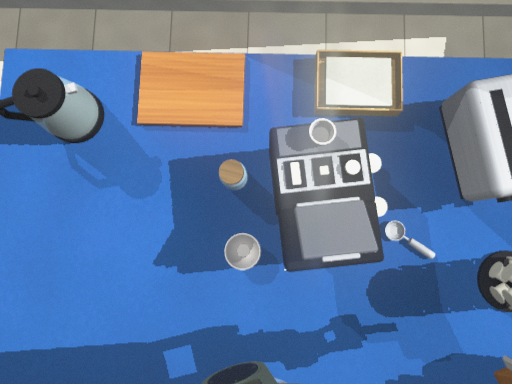

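View pics/scene0.png

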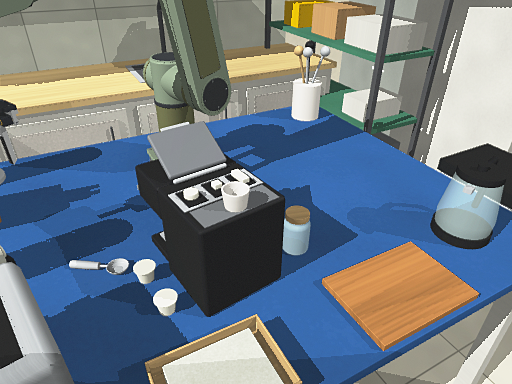

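The top view shows the long key at (296,174), the square key at (324,170), the round button at (352,167), the espresso cup at (323,131) and the half-open lid around (335,228). The scene view confirms the lid is open and the area above is clear.

```bash
cat > h.py <<'E'
import numpy as np,cv2
def ray(c,uv,z):
    T=c["camera_from_world"];R=T[:3,:3];o=-R.T@T[:3,3]
    d=R.T@np.linalg.inv(c["mtx"])@np.array([*uv,1.]);return o+d*(z-o[2])/d[2]
def proj(c,p):
    T=c["camera_from_world"];q=c["mtx"]@(T[:3,:3]@p+T[:3,3]);return q[:2]/q[2]
def blobs(c,roi,thr=190):
    x0,y0,x1,y1=roi;g=c["image"][y0:y1,x0:x1].min(2)
    n,l,st,ce=cv2.connectedComponentsWithStats((g>thr).astype(np.uint8))
    return [(ce[i]+[x0,y0],st[i]) for i in range(1,n) if st[i][4]>15]
E
python3 - <<'E'
from h import *
c=np.load("top0.npz");s=np.load("scene0.npz")
for thr in(190,225):
  print(thr)
  for ce,st in blobs(c,(284,158,366,190),thr): print(ce.round(1),st,ray(c,ce,.246).round(4))
print('scene')
for ce,st in blobs(s,(176,165,265,215),215): print(ce.round(1),st,ray(s,ce,.246).round(4))
# machine rear edge corners of top
for uv in((271,124),(360,121),(323,131)): print(uv,ray(c,uv,.23).round(3))
for n,c_,b in(("t",c,(260,110,400,280)),("s",s,(130,115,290,220))):
    x0,y0,x1,y1=b;cv2.imwrite(f"pics/{n}1.png",cv2.resize(c_["image"][y0:y1,x0:x1,::-1],None,fx=3.4,fy=3.4,interpolation=cv2.INTER_CUBIC))
E
python3 -c "
import cv2,numpy as np
a=cv2.imread('pics/t1.png');b=cv2.imread('pics/s1.png')
a=cv2.resize(a,None,fx=.6,fy=.6);b=cv2.resize(b,None,fx=.9,fy=.9)
h=max(a.shape[0],b.shape[0]);o=np.zeros((h,a.shape[1]+b.shape[1],3),np.uint8);o[:a.shape[0],:a.shape[1]]=a;o[:b.shape[0],a.shape[1]:]=b;cv2.imwrite('pics/c1.png',o);print(o.shape)"
```

```text
190
[327.6 174.8] [  0   0  82  32 639] [ 0.5819 -0.1111  0.246 ]
[352.5 166.5] [ 62   2  14  14 166] [ 0.6002 -0.161   0.246 ]
[295.3 172.8] [  6   4  11  23 195] [ 0.5843 -0.046   0.246 ]
[323.9 169.8] [36  7  9 10 76] [ 0.5919 -0.1035  0.246 ]
225
[296.  158.3] [ 4  0 19  2 23] [ 0.614  -0.0471  0.246 ]
[348.  176.2] [ 39   0  43  30 205] [ 0.5802 -0.152   0.246 ]
[352.3 166.4] [ 62   2  14  14 153] [ 0.6004 -0.1607  0.246 ]
[295.4 172.7] [  7   4  10  22 174] [ 0.5846 -0.0462  0.246 ]
[309.5 178.3] [ 22   6  13  26 123] [ 0.574  -0.0748  0.246 ]
[323.9 169.6] [36  8  9  8 63] [ 0.5925 -0.1036  0.246 ]
scene
[199.2 172.1] [  0   0  49  16 112] [ 0.5421 -0.1231  0.246 ]
[236.2 187.1] [ 43   4  43  43 644] [ 0.6308 -0.0799  0.246 ]
[215.  183.2] [35 15 11  9 54] [ 0.5981 -0.1112  0.246 ]
[192.7 191.5] [  7  19  27  16 176] [ 0.6063 -0.1617  0.246 ]
[183.5 205.5] [ 0 34 22 13 95] [ 0.6429 -0.1932  0.246 ]
(271, 124) [0.688 0.005 0.23 ]
(360, 121) [ 0.699 -0.18   0.23 ]
(323, 131) [ 0.676 -0.103  0.23 ]
(347, 776, 3)
```

View pics/t1.png

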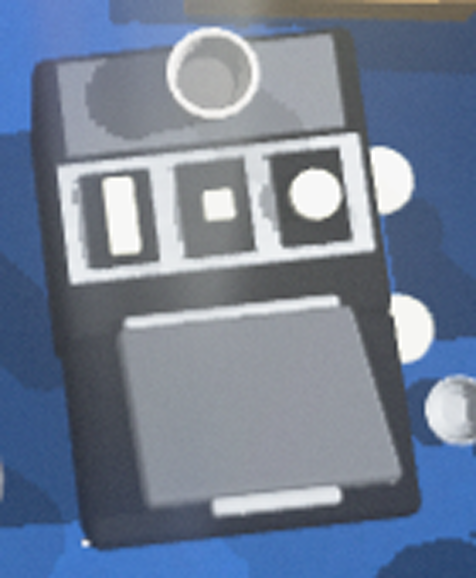

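The crop confirms the layout: the long key is on machine +y, the square key is in the middle and the round button is on -y. Their spacing comes out at 58 mm, as given, and yaw at about 0.134 rad. I'll start by rising, closing the fingers and turning about -72°, so that tool x lies along machine +y and tool y along machine +x.

Request:
step_arm(plan=[[0,0,-1,0,0,-1,0],[0,0,-1,0,0,-1,0],[0,0,-1,0,0,-1,0],[0,0,-1,0,0,-1,0],[0,0,-0.5,0,0,-1,0]], force=20)

```text
time_s: 0.72
tcp_pos: [0.2491, -0.5188, 0.399]
tcp_rot: [0.903, 0.429, -0.0, 0.002]
ft_force: [-1.4, -0.1, 0.0]
finger_gap: 0.0476
grasp_force: 0.0
```

Request:
step_arm(plan=[[0,0,0,0,0,-1,0],[0,0,0,0,0,-1,0],[0,0,0,0,0,-1,0],[0,0,0,0,0,-1,0],[0,0,0,0,0,-1,0]])

```text
time_s: 1.35
tcp_pos: [0.2489, -0.518, 0.3957]
tcp_rot: [0.789, 0.614, 0.0, -0.001]
ft_force: [-0.3, -0.0, -0.3]
finger_gap: 0.0006
grasp_force: 0.0
```

Request:
step_arm(plan=[[0,0,0,0,0,-1,0],[0,0,0,0,0,-1,0],[0,0,0,0,0,-1,0],[0,0,0,0,0,-1,0],[0,0,0,0,0,-0.4,0]])

```text
time_s: 1.98
tcp_pos: [0.2489, -0.5181, 0.3959]
tcp_rot: [0.658, 0.753, 0.0, -0.0]
ft_force: [-0.4, 0.7, 0.3]
finger_gap: 0.0002
grasp_force: 0.0
```

```bash
cat >> h.py <<'E'
from scipy.spatial.transform import Rotation as Ro
L=np.array([.5845,-.046]);S=np.array([.592,-.1035]);B=np.array([.600,-.161])
my=(L-B)/np.linalg.norm(L-B);mx=np.array([my[1],-my[0]]);H=S-.065*mx
def togo(env,xy,ztip):
    s=env.sense();R=Ro.from_quat(s["tcp_rot"]).as_matrix()
    tip=s["tcp_pos"]+R[:,2]*env.nose_length
    print("t",s["time_s"],"tip",tip.round(4),"rot z deg to go",np.degrees(np.arctan2(*(R[:2,1]@np.c_[mx,my])[::-1])).round(2),"tilt",R[:,2].round(3),
     "shift/40mm",(R.T@(np.array([*xy,ztip])-tip)/.04).round(3),"F",s["ft_force"].round(1))
E
python3 - <<'E'
from h import *
from cell import env
print("yaw",np.arctan2(mx[1],mx[0]),"hinge",H)
togo(env,H-.06*mx,.385)
c=np.load("top0.npz");s=np.load("scene0.npz")
for a in(.5,.6,.7,.8,.9):
    for w in(.07,-.07):
        f=H-mx*(.12*np.cos(a)-.007*np.sin(a))+my*w;p=np.array([*f,.239+.12*np.sin(a)+.007*np.cos(a)]);print(a,w,proj(c,p).round(1),proj(s,p).round(1))
E
```

```text
yaw 0.1339752215397966 hinge [ 0.52758248 -0.11218236]
t 1.975 tip [ 0.2489 -0.5181  0.3849] rot z deg to go 0.03 tilt [-0.     0.001 -1.   ] shift/40mm [9.123e+00 6.765e+00 5.000e-03] F [-0.4  0.7  0.3]
0.5 0.07 [301.6 259.3] [204.6 120.3]
0.5 -0.07 [377.9 251.2] [147.3 134.9]
0.6 0.07 [301.6 255.8] [205.8 117.2]
0.6 -0.07 [378.9 247.6] [147.9 131.7]
0.7 0.07 [301.5 251.7] [207.3 114.5]
0.7 -0.07 [379.7 243.4] [148.8 129. ]
0.8 0.07 [301.4 247. ] [209.  112.2]
0.8 -0.07 [380.3 238.6] [149.9 126.7]
0.9 0.07 [301.1 241.7] [210.9 110.4]
0.9 -0.07 [380.7 233.3] [151.3 124.9]
```

The observed corners match a lid angle of about 0.5 rad. I'll press 75 mm ahead of the hinge.

Request:
step_arm(plan=[[0.7,0.49,0,0,0,0,0],[0.7,0.49,0,0,0,0,0],[0.7,0.49,0,0,0,0,0],[0.7,0.49,0,0,0,0,0],[0.7,0.49,0,0,0,0,0]])

```text
time_s: 2.6
tcp_pos: [0.3277, -0.3653, 0.3962]
tcp_rot: [0.659, 0.753, 0.0, -0.0]
ft_force: [-0.6, 0.1, 0.0]
finger_gap: 0.0009
grasp_force: 0.0
```

Request:
step_arm(plan=[[0.7,0.49,0,0,0,0,0],[0.7,0.49,0,0,0,0,0],[0.7,0.49,0,0,0,0,0],[0.7,0.49,0,0,0,0,0],[0.7,0.49,0,0,0,0,0]])

```text
time_s: 3.22
tcp_pos: [0.4062, -0.2136, 0.3963]
tcp_rot: [0.659, 0.753, 0.0, -0.0]
ft_force: [0.6, -0.5, 0.2]
finger_gap: 0.0003
grasp_force: 0.0
```

Request:
step_arm(plan=[[0.7,0.49,0,0,0,0,0],[0.7,0.49,0,0,0,0,0],[0.7,0.49,0,0,0,0,0],[0,0,0,0,0,0,0]])

```text
time_s: 3.72
tcp_pos: [0.4534, -0.122, 0.3962]
tcp_rot: [0.657, 0.754, -0.0, -0.0]
ft_force: [-0.2, -1.0, 0.0]
finger_gap: 0.0005
grasp_force: 0.0
```

```bash
python3 - <<'E'
from h import *
from cell import env
togo(env,H-.075*mx,.246)
E
```

```text
t 3.725 tip [ 0.4533 -0.122   0.3852] rot z deg to go 0.17 tilt [-0.  0. -1.] shift/40mm [-5.000e-03 -2.000e-03  3.481e+00] F [-0.2 -1.   0. ]
```

Request:
step_arm(plan=[[0,0,0.7,0,0,0,0],[0,0,0.7,0,0,0,0],[0,0,0.5,0,0,0,0],[0,0,0.25,0,0,0,0],[0,0,0.25,0,0,0,0]])

```text
time_s: 4.35
tcp_pos: [0.4531, -0.1244, 0.3007]
tcp_rot: [0.659, 0.752, 0.0, 0.001]
ft_force: [-0.5, -0.3, 1.4]
finger_gap: 0.0003
grasp_force: 0.6
```

Request:
step_arm(plan=[[0,0,0.25,0,0,0,0],[0,0,0.25,0,0,0,0],[0,0,0.2,0,0,0,0],[0,0,0.2,0,0,0,0]])

```text
time_s: 4.85
tcp_pos: [0.4529, -0.1235, 0.264]
tcp_rot: [0.658, 0.753, -0.0, -0.0]
ft_force: [-1.9, 0.8, 2.3]
finger_gap: 0.0005
grasp_force: 0.7
```

```bash
python3 - <<'E'
from h import *
from cell import env
togo(env,H-.075*mx,.246)
E
```

```text
t 4.85 tip [ 0.4529 -0.1235  0.253 ] rot z deg to go -0.01 tilt [-0. -0. -1.] shift/40mm [0.032 0.014 0.174] F [-1.9  0.8  2.3]
```

Request:
step_arm(plan=[[0,0,0.1,0,0,0,0],[0,0,0.05,0,0,0,0],[0,0,0.05,0,0,0,0],[0,0,0,0,0,0,0]])

```text
time_s: 5.35
tcp_pos: [0.453, -0.1235, 0.2572]
tcp_rot: [0.658, 0.753, 0.0, 0.0]
ft_force: [-1.4, 1.8, 4.1]
finger_gap: 0.0006
grasp_force: 2.2
```

Request:
step_arm(plan=[[0,0,0.05,0,0,0,0],[0,0,0.03,0,0,0,0],[0,0,0,0,0,0,0]])

```text
time_s: 5.72
tcp_pos: [0.4531, -0.1236, 0.257]
tcp_rot: [0.658, 0.753, 0.0, 0.001]
ft_force: [-7.8, 2.6, 16.3]
finger_gap: 0.0008
grasp_force: 8.5
```

The force rose to 16 N with no further movement and the tip at 0.246 m, so the lid is on its stop. I'll lift off and check from above.

Request:
step_arm(plan=[[0,0,-0.5,0,0,0,0],[0,0,-0.7,0,0,0,0],[0,0,0,0,0,0,0]])

```text
time_s: 6.1
tcp_pos: [0.4546, -0.1242, 0.3034]
tcp_rot: [0.658, 0.753, 0.001, 0.003]
ft_force: [-0.2, -0.3, -0.1]
finger_gap: 0.0004
grasp_force: 0.0
```

```bash
python3 - <<'E'
from h import *
from cell import env
togo(env,L,.246)
a=env.camera("scene")["image"];b=env.camera("wrist")["image"]
o=np.hstack([cv2.resize(a[100:230,120:290],None,fx=2.35,fy=2.35),cv2.resize(b,(400,300))[:300]] if 0 else [cv2.resize(a[100:230,120:290],(400,306)),cv2.resize(b,(400,306))])
cv2.imwrite("pics/chk.png",o[:,:,::-1])
E
```

```text
t 6.1 tip [ 0.4547 -0.1243  0.2924] rot z deg to go -0.01 tilt [ 0.005 -0.002 -1.   ] shift/40mm [1.509 3.472 1.172] F [-0.2 -0.3 -0.1]
```

View pics/chk.png

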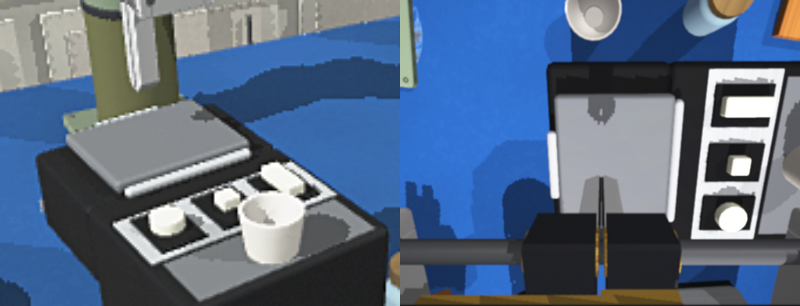

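The picture shows the lid lying flat and shut, with the keys undisturbed. Next is the long key.

Request:
step_arm(plan=[[0.5,0.5,0,0,0,0,0],[0.5,0.8,0,0,0,0,0],[0.5,0.8,0,0,0,0,0],[0,0.8,0,0,0,0,0],[0,0.57,0,0,0,0,0]])

```text
time_s: 6.82
tcp_pos: [0.5828, -0.0448, 0.2987]
tcp_rot: [0.658, 0.753, -0.001, -0.002]
ft_force: [-0.3, -0.0, -0.8]
finger_gap: 0.0003
grasp_force: 0.0
```

Request:
step_arm(plan=[[0,0,0.4,0,0,0,0],[0,0,0.4,0,0,0,0],[0,0,0,0,0,0,0]])

```text
time_s: 7.2
tcp_pos: [0.58, -0.0455, 0.2659]
tcp_rot: [0.659, 0.753, -0.002, -0.003]
ft_force: [-0.3, -0.5, 0.1]
finger_gap: 0.0005
grasp_force: 0.0
```

```bash
python3 - <<'E'
from h import *
from cell import env
togo(env,L,.246)
b=env.camera("wrist");cv2.imwrite("pics/w2.png",b["image"][:,:,::-1])
for P in(L,S,B): print(proj(b,np.array([*P,.246])).round(1))
E
```

```text
t 7.2 tip [ 0.58   -0.0454  0.2549] rot z deg to go -0.05 tilt [-0.006  0.001 -1.   ] shift/40mm [-0.029  0.112  0.222] F [-0.3 -0.5  0.1]
[265.4 229.2]
[264.6 304.6]
[264.6 370.3]
```

View pics/w2.png

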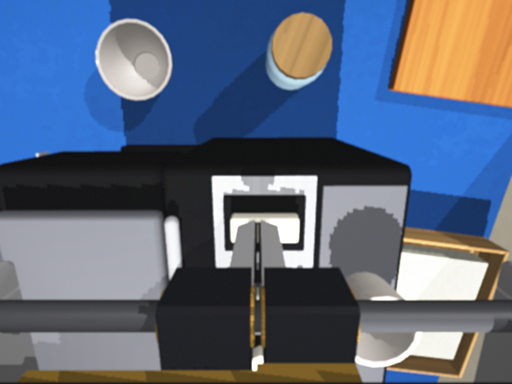

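The wrist view shows the fingertips at about (258,222), over the long key centred near (265,229). I'll shift +4 mm in y and press.

Request:
step_arm(plan=[[0,0.1,0,0,0,0,0],[0,0,0.15,0,0,0,0],[0,0,0.1,0,0,0,0],[0,0,0.1,0,0,0,0],[0,0,0,0,0,0,0]])

```text
time_s: 7.88
tcp_pos: [0.5864, -0.0451, 0.255]
tcp_rot: [0.658, 0.753, -0.0, -0.0]
ft_force: [-0.5, -0.6, -0.6]
finger_gap: 0.0002
grasp_force: 0.0
```

Request:
step_arm(plan=[[0,0,0.05,0,0,0,0],[0,0,0.03,0,0,0,0],[0,0,0,0,0,0,0]])

```text
time_s: 8.25
tcp_pos: [0.5865, -0.0451, 0.2522]
tcp_rot: [0.658, 0.753, 0.0, 0.0]
ft_force: [-0.8, 0.9, 2.6]
finger_gap: -0.0
grasp_force: 1.3
```

Request:
step_arm(plan=[[0,0,0.05,0,0,0,0],[0,0,0.05,0,0,0,0],[0,0,0,0,0,0,0]])

```text
time_s: 8.62
tcp_pos: [0.5866, -0.0451, 0.2511]
tcp_rot: [0.658, 0.753, 0.0, 0.001]
ft_force: [-5.7, 0.4, 12.9]
finger_gap: 0.0003
grasp_force: 6.4
```

The tip is at 0.240 m with 13 N, so the key is on its stop. Lift and go to the round button.

Request:
step_arm(plan=[[0,0,0,0,0,0,0],[0,0,-0.5,0,0,0,0],[0,0,-0.5,0,0,0,0],[-0.6,0,0,0,0,0,0],[-0.8,0,0,0,0,0,0]])

```text
time_s: 9.25
tcp_pos: [0.5943, -0.1006, 0.2879]
tcp_rot: [0.658, 0.753, 0.0, 0.0]
ft_force: [-0.4, -0.1, -0.8]
finger_gap: 0.0007
grasp_force: 0.0
```

Request:
step_arm(plan=[[-0.8,0,0,0,0,0,0],[-0.7,0,0,0,0,0,0],[0,0,0.3,0,0,0,0],[0,0,0,0,0,0,0]])

```text
time_s: 9.75
tcp_pos: [0.6009, -0.1589, 0.2735]
tcp_rot: [0.658, 0.753, -0.0, -0.002]
ft_force: [-0.5, -0.4, -0.4]
finger_gap: 0.0006
grasp_force: 0.0
```

```bash
python3 - <<'E'
from h import *
from cell import env
togo(env,B,.246)
b=env.camera("wrist")["image"];a=env.camera("scene")["image"]
cv2.imwrite("pics/w3.png",np.hstack([cv2.resize(a[100:230,120:290],(400,306)),cv2.resize(b,(400,306))])[:,:,::-1])
E
```

```text
t 9.75 tip [ 0.6008 -0.1589  0.2625] rot z deg to go -0.01 tilt [-0.004  0.002 -1.   ] shift/40mm [-0.051 -0.026  0.412] F [-0.5 -0.4 -0.4]
```

View pics/w3.png

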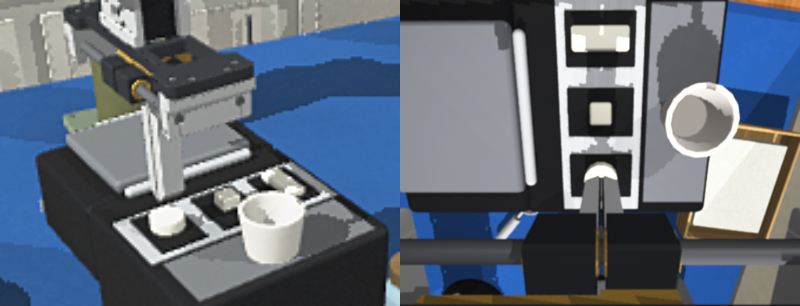

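The fingertips are over the round button in both views, the long key looks lower, and the other caps are untouched. Press.

Request:
step_arm(plan=[[-0.05,0,0.3,0,0,0,0],[0,0,0.15,0,0,0,0],[0,0,0.1,0,0,0,0],[0,0,0.05,0,0,0,0],[0,0,0,0,0,0,0]])

```text
time_s: 10.48
tcp_pos: [0.6021, -0.1617, 0.2524]
tcp_rot: [0.658, 0.753, 0.0, -0.0]
ft_force: [-1.3, 1.6, 4.1]
finger_gap: 0.0005
grasp_force: 1.7
```

Request:
step_arm(plan=[[0,0,0.05,0,0,0,0],[0,0,0.05,0,0,0,0],[0,0,0,0,0,0,0]])

```text
time_s: 10.85
tcp_pos: [0.6024, -0.1619, 0.251]
tcp_rot: [0.658, 0.753, 0.0, 0.001]
ft_force: [-5.6, 3.4, 12.5]
finger_gap: 0.0005
grasp_force: 5.9
```

The tip is at 0.240 m with 12.5 N, so the button is right down. Lift clear.

Request:
step_arm(plan=[[0,0,-0.5,0,0,0,0],[0,0,-0.8,0,0,0,0],[0,0,-1,0,0,0,0],[0,0,-1,0,0,0,0],[0,0,0,0,0,0,0]])

```text
time_s: 11.48
tcp_pos: [0.6042, -0.1633, 0.3844]
tcp_rot: [0.658, 0.753, 0.001, 0.005]
ft_force: [-0.1, -0.1, -1.0]
finger_gap: 0.0009
grasp_force: 0.0
```

```bash
python3 - <<'E'
from h import *
from cell import env
togo(env,B,.246)
a=env.camera("scene")["image"]
cv2.imwrite("pics/e.png",cv2.resize(a[130:230,120:290],(680,400),interpolation=cv2.INTER_CUBIC)[:,:,::-1])
E
```

```text
t 11.475 tip [ 0.6043 -0.1634  0.3734] rot z deg to go -0.04 tilt [ 0.009 -0.004 -1.   ] shift/40mm [ 0.091 -0.125  3.184] F [-0.1 -0.1 -1. ]
```

View pics/e.png

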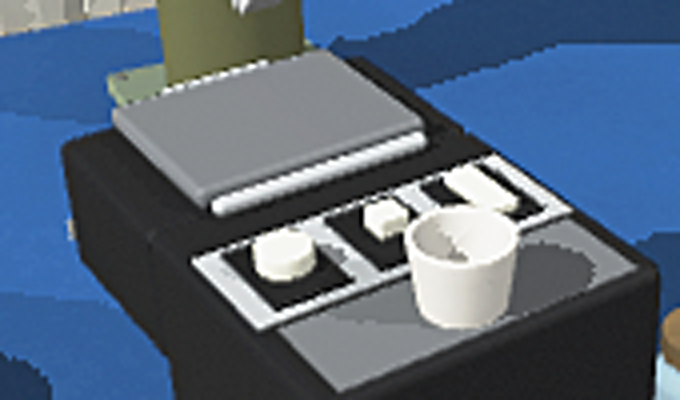

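The lid is shut, the long key (480,188) is down, and the square key (385,215) and round button (285,253) are up. The arm is clear, so I'm handing in.

```bash
python3 -c "
from cell import env
print(env.hand_in())"
```

```text
the job is handed in; nothing more can be done
None
```

The job is handed in at about 11.5 s, with no verdict returned: the lid was pushed shut, the long key pressed down and left down, and the round button pressed and released; in the last picture the square key was up and the arm was clear.

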